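# Put the washed canisters back on their stand

## Task

The four storage canisters have been washed and are standing in a row on the wire drying rack. Move each one to the wooden stand and set it gently, upright and fully down, in the round holder made for its size: the largest canister in the widest recess, the next in the next widest, and so on to the smallest. Do not tip over or drop any of them, and leave the mug and the salt shaker where they stand.

Things in the scene. Friction and masses are not known exactly. Their poses are not given: they have to be found in the camera images.
- canister_tiny: smallest of four white ceramic canisters: round, 46 mm across, 58 mm from foot to the flat top of its wooden lid, which is fastened on; a round wooden knob 26 mm across, 28 mm high stands mid-lid to lift it by; under 0.6 kg. Origin: centre of its underside; z up. Starts on the flat wire drying rack (fixed, top 24 mm above the counter) in a row of four, about 116 mm apart, in any order
- canister_small: second smallest of four white ceramic canisters: round, 60 mm across, 70 mm from foot to the flat top of its wooden lid, which is fastened on; a round wooden knob 26 mm across, 28 mm high stands mid-lid to lift it by; under 0.6 kg. Origin: centre of its underside; z up. Starts on the flat wire drying rack (fixed, top 24 mm above the counter) in a row of four, about 116 mm apart, in any order
- canister_medium: second largest of four white ceramic canisters: round, 74 mm across, 82 mm from foot to the flat top of its wooden lid, which is fastened on; a round wooden knob 26 mm across, 28 mm high stands mid-lid to lift it by; under 0.6 kg. Origin: centre of its underside; z up. Starts on the flat wire drying rack (fixed, top 24 mm above the counter) in a row of four, about 116 mm apart, in any order
- canister_large: largest of four white ceramic canisters: round, 88 mm across, 94 mm from foot to the flat top of its wooden lid, which is fastened on; a round wooden knob 26 mm across, 28 mm high stands mid-lid to lift it by; under 0.6 kg. Origin: centre of its underside; z up. Starts on the flat wire drying rack (fixed, top 24 mm above the counter) in a row of four, about 116 mm apart, in any order
- holder_tiny: holder for the smallest canister: fixed wooden block 114 x 114 x 22 mm with a round recess 62 mm across, 10 mm deep in its top. Origin: centre of its underside, 10 mm above the counter; z up, recess floor at 12 mm, rim at 22 mm. Four blocks, 116 mm apart along y in any order, in a wooden stand (edge 28 mm high). Stand and drying rack lie crosswise, one behind the other, either nearer
- holder_small: holder for the second smallest canister: fixed wooden block 114 x 114 x 22 mm with a round recess 76 mm across, 10 mm deep in its top. Origin: centre of its underside, 10 mm above the counter; z up, recess floor at 12 mm, rim at 22 mm. Four blocks, 116 mm apart along y in any order, in a wooden stand (edge 28 mm high). Stand and drying rack lie crosswise, one behind the other, either nearer
- holder_medium: holder for the second largest canister: fixed wooden block 114 x 114 x 22 mm with a round recess 90 mm across, 10 mm deep in its top. Origin: centre of its underside, 10 mm above the counter; z up, recess floor at 12 mm, rim at 22 mm. Four blocks, 116 mm apart along y in any order, in a wooden stand (edge 28 mm high). Stand and drying rack lie crosswise, one behind the other, either nearer
- holder_large: holder for the largest canister: fixed wooden block 114 x 114 x 22 mm with a round recess 104 mm across, 10 mm deep in its top. Origin: centre of its underside, 10 mm above the counter; z up, recess floor at 12 mm, rim at 22 mm. Four blocks, 116 mm apart along y in any order, in a wooden stand (edge 28 mm high). Stand and drying rack lie crosswise, one behind the other, either nearer
- mug: bystander: a blue mug, 80 mm across and 92 mm high, standing to the left of the work. Origin: centre of its underside
- salt_shaker: bystander: a glass salt shaker with a steel cap, 42 mm across and 80 mm high, standing to the right of the work. Origin: centre of its underside
Not all that is in view belongs to the job. What is shaped like the canister_large but pink is not meant. Leave any orange or red look-alike of the canister_medium alone.

How it is judged:
By the outcome, as a careful person would: the job done as asked, in the order asked, and still so for the second after the job is handed in, with the robot touching nothing.
It also fails if it takes over 99 s, if anything falls off the work surface, if the arm or the gripper's body presses on something with over 40 N, if the wrist force passes 120 N, or if a joint passes its speed limit or range.

## Robot

A 6-joint arm with a two-finger parallel gripper is mounted at the origin on the work surface. World frame = base frame: x ahead of the robot, y to its left, z up, the work surface at z = 0. Lengths are in m, angles in rad, forces in N, time in s.
With the tool pointing down it reaches from about 0.325 to 0.775 m from the base axis. Payload 9.3 kg.
Tool frame: the origin (TCP) lies between the finger pads; the fingertips stand 17 mm ahead of it and the grasp point (between the pads) lies 2 mm behind it; z points along the fingers, y is the line along which they close (so a half turn about z gives the same grasp; the last joint's range is limited). The gripper opens to 85 mm and grips with 20 to 120 N. Pads are 22 mm wide; open, the fingers measure 114 mm over their backs; the gripper's body (76 mm by 85 mm) begins 54 mm behind the grasp point. The pads swing forward as they close: fully open they stand 13 mm farther back than shut.
Start: joints at [1.061, 0.259, 0.021, 1.334, 0, 1.418], TCP at [0.192, 0.515, 0.248] pointing down, gripper open.
Joint ranges: [-3.04, 3.04], [-0.91, 1.82], [-1.04, 1.36], [-1.92, 1.95], [-1.52, 1.45], [-3.14, 3.14]. Speed limits (rad/s): [2.22, 2.22, 2.79, 3.14, 3.14, 3.14].

## Interface

Orientations are given as a 3x3 rotation matrix whose columns are the frame's x, y, z axes.
In Python, from bench import readout, imaging, job_done gives the robot as it stands.
- The arm moves only by the shell command python3 -m jog 'ROWS'. ROWS is JSON, one flat list of numbers, 7 for each row, row after row: the shift along the tool's x, y, z in units of 30 mm (1.0 is 30 mm), then the turn, a rotation vector about the tool's x, y, z in units of 5 degrees (1.0 is 5 degrees), then the opening, from 0 (shut) to 1 (fully open). A call has 1 to 8 rows; each row shifts and turns the commanded pose from where the row before left it, along the tool's axes as they then stand; what a row does not reach is not made up. A row lasts 1/10 s, in which the tool goes at most 50 mm and 8.59 degrees, less where a joint would pass 70% of its speed; a pose out of reach is approached as far as the arm can. A call is refused whole if a number of a shift passes 1 or a number of a turn 1, either way. A call with a gripper value outside its range is refused whole. The fingers move at their own pace and stop on an object; the grip force is fixed at half the most. Time passes only in rows, so rows that do not move let the fingers close. It gives the time, the measured TCP pose, the force, the opening and the grip force at its end, in the units of the state.
- readout.sense(): the state, without advancing time (a new reading comes with each control period).
- imaging.capture(name): name is "scene" or "top" or "wrist"; returns the picture (384x512x3 uint8, blue, green, red); there is no depth.
- imaging.get_calibration(name): a dict with "K" (3x3 intrinsics, pixels), "R" (3x3) and "t" (3): a world point X has camera coordinates R X + t; the wrist camera has in their place "tool_from_camera" (4x4, takes a point from camera to tool coordinates, whose origin is the TCP and whose axes are the flange's). Camera axes: x right, y down, z forward; pixel columns grow to the right and rows downward; lengths in m; the calibration is good to about 2 mm. A picture is of the moment at which its call begins: read the wrist's pose just before it. get_calibration takes no time and is no camera call.
- job_done(): hands the job in; it is judged then, once.
The state is a dict: "time": time; "joint_positions": joint angles; "qvel": joint speeds; "effort": joint torques, N m; "ee_pos": TCP position; "tcp_rot": TCP orientation; "force": force on the tool from outside, world axes, zero at the start; "torque": the same for the moment, N m; "width": finger opening in m; "gripper_force": force on a finger pad.
Only numpy, scipy, OpenCV 4.12 (cv2) and the standard library are available. Lean on these libraries where they do the work, as an engineer would, in place of code of your own. Each camera call takes 0.05 s, during which the arm holds its last target. There are 200 camera calls.

## Working session

There is one attempt and no reset: what is moved stays moved. The work goes in short steps, Python scripts to look and compute and a shell command to move; the robot and the scene stay as the last step left them, time stands still between calls to the robot, and variables do not carry over. Pictures are saved under pics/ and viewed, at most 14 in all, crops included, and the job is handed in when it is done.

```bash
mkdir -p pics; python3 - <<'E'
from bench import readout, imaging
import cv2, numpy as np
for n in("scene","top"):
    im=imaging.capture(n); cv2.imwrite(f"pics/{n}0.png",im)
    c=imaging.get_calibration(n); print(n,{k:np.round(v,3).tolist() for k,v in c.items()})
print({k:np.round(v,3).tolist() for k,v in imaging.get_calibration("wrist").items()})
s=readout.sense();print(s)
E
```

```text
scene {'K': [[475.555, 0.0, 252.959], [0.0, 475.555, 194.449], [0.0, 0.0, 1.0]], 'R': [[-0.817, 0.576, -0.0], [0.437, 0.62, -0.652], [-0.375, -0.533, -0.759]], 't': [0.388, -0.182, 1.612]}
top {'K': [[476.185, 0.0, 252.573], [0.0, 476.185, 192.401], [0.0, 0.0, 1.0]], 'R': [[-0.002, -1.0, 0.002], [-0.976, 0.001, -0.219], [0.219, -0.002, -0.976]], 't': [0.007, 0.486, 1.293]}
{'K': [[338.663, 0.0, 258.449], [0.0, 338.663, 193.005], [0.0, 0.0, 1.0]], 'tool_from_camera': [[0.001, -0.963, -0.269, 0.068], [1.0, 0.001, -0.001, -0.001], [0.001, -0.269, 0.963, -0.126], [0.0, 0.0, 0.0, 1.0]]}
{'time': 0.1, 'joint_positions': array([1.06138860e+00, 2.59164066e-01, 2.08662498e-02, 1.33366572e+00,
       2.57773010e-05, 1.41817789e+00]), 'qvel': array([ 0.00124375, -0.00267924,  0.00263932,  0.00076341,  0.00043294,
        0.00023446]), 'effort': array([ 6.36541066e-03, -5.56690764e+01,  3.45070660e+01,  1.16057150e-02,
       -9.41549183e-05,  1.99650208e-05]), 'ee_pos': array([0.19200494, 0.51518224, 0.24772254]), 'tcp_rot': array([[-9.37022983e-01,  3.49267203e-01, -5.91705243e-04],
       [ 3.49267646e-01,  9.37022464e-01, -1.00644082e-03],
       [ 2.02924335e-04, -1.14972168e-03, -9.99999318e-01]]), 'force': array([-0.01142212, -0.34191239,  0.64123186]), 'torque': array([-0.029656  ,  0.00683213, -0.00388535]), 'gripper_force': 0.0, 'width': 0.08533631283924015}
```

View pics/top0.png

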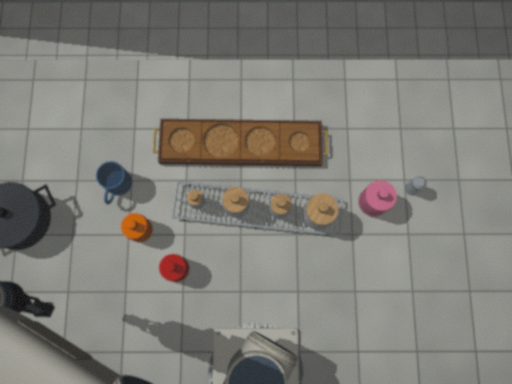

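View pics/scene0.png

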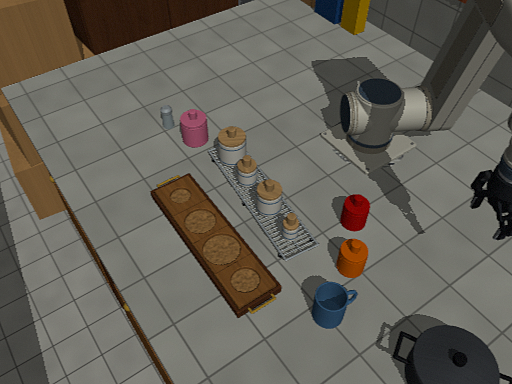

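Top view: rack, left to right, holds tiny (194,198), medium (236,200), small (281,204) and large (323,209). The stand behind it has recesses small (182,140), large (222,140), medium (261,142) and tiny (300,142). Pink, orange and red look-alikes stand off to the side.

```bash
cat > h.py <<'E'
import cv2, numpy as np
from bench import readout, imaging
def cam(n,s=None):
    c=imaging.get_calibration(n); K=np.array(c["K"])
    if n!="wrist":
        R=np.array(c["R"]).T; return K,R,-R@np.array(c["t"])
    T=np.array(c["tool_from_camera"]); W=s["tcp_rot"]
    return K,W@T[:3,:3],W@T[:3,3]+s["ee_pos"]
def cast(px,C,z):
    K,R,o=C; px=np.atleast_2d(np.asarray(px,float))
    d=(R@np.linalg.inv(K)@np.c_[px,np.ones(len(px))].T).T
    return (o+d*((z-o[2])/d[:,2])[:,None])[:,:2]
E
python3 - <<'E'
from h import *
im=cv2.imread("pics/top0.png"); C=cam("top")
hsv=cv2.cvtColor(im,cv2.COLOR_BGR2HSV)
for p in [(323,203),(236,205),(222,140),(200,125),(242,130),(281,208)]: print(p,hsv[p[1],p[0]])
big=cv2.resize(im[100:245,140:360],None,fx=3.6,fy=3.6,interpolation=cv2.INTER_CUBIC); cv2.imwrite("pics/topz.png",big)
m=cv2.inRange(hsv,(8,70,110),(25,255,255))
print("lids")
n,_,st,ce=cv2.connectedComponentsWithStats(m)
for s,c in zip(st[1:],ce[1:]):
    if s[4]>40: print(s,c.round(1))
for nm,p,L,r in [("tiny",(194,198),.082,23),("med",(236,201),.106,37),("small",(281,205),.094,30),("large",(323,209),.118,44)]:
    print(nm,cast(p,C,L).round(3))
for p in [(182,140),(222,140),(261,142),(300,142)]: print(cast(p,C,.032).round(3))
E
```

```text
(323, 203) [ 18 109 154]
(236, 205) [ 17 111 159]
(222, 140) [ 16 128 145]
(200, 125) [ 14 141 116]
(242, 130) [ 14 147 125]
(281, 208) [ 16 106 137]
lids
[ 162  122  157   38 5075] [241.4 141. ]
[153 128   7  26  64] [154.9 140.2]
[322 130   6  26  86] [325.6 142.2]
[223 187  26  26 485] [234.6 199.4]
[187 190  15  15 143] [193.  196.8]
[271 194  20  20 290] [279.6 203.1]
[307 194  32  31 746] [321.8 208.9]
[120 213  27  29 569] [133.3 225.7]
tiny [[0.464 0.168]]
med [[0.451 0.051]]
small [[ 0.442 -0.071]]
large [[ 0.426 -0.182]]
[[0.65  0.214]]
[[0.65  0.096]]
[[ 0.643 -0.019]]
[[ 0.643 -0.134]]
```

View pics/topz.png

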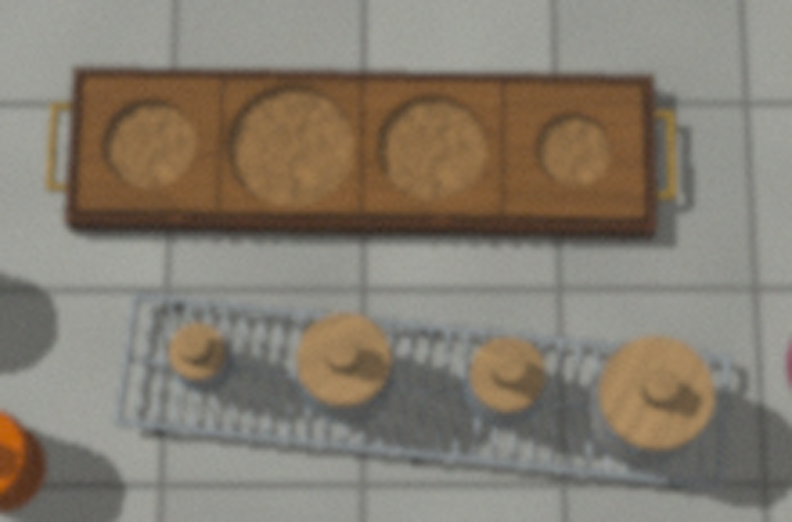

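The zoom confirms the order. Recess rims in full-image pixels: small (182.1,140.1), large (221.7,140.8), medium (260.6,141.3), tiny (299.6,141.9).

```bash
python3 - <<'E'
from h import *
im=cv2.imread("pics/top0.png"); C=cam("top")
m=cv2.inRange(cv2.cvtColor(im,cv2.COLOR_BGR2HSV),(8,60,60),(25,255,255)); m[:175]=0
cs,_=cv2.findContours(m,cv2.RETR_EXTERNAL,cv2.CHAIN_APPROX_NONE)
H={"tiny":.082,"med":.106,"small":.094,"large":.118}
for c in cs:
    if cv2.contourArea(c)<80: continue
    u=c[:,0].mean(0); 
    for n,x in [("tiny",193),("med",235),("small",280),("large",322)]:
        if abs(u[0]-x)<8 and u[1]<230:
            P=cast(c[:,0],C,H[n]).astype(np.float32); (q,r)=cv2.minEnclosingCircle(P)
            print(n,np.round(q,4),round(r,4))
P=cast([(182.1,140.1),(221.7,140.8),(260.6,141.3),(299.6,141.9)],C,.032)
print(P.round(4))
i=np.array([1.5,.5,-.5,-1.5]); a=np.polyfit(i,P,1); print(a, a[1]+i[:,None]*a[0]/np.linalg.norm(a[0])*.116)
E
```

```text
small [ 0.4461 -0.0702] 0.0295
large [ 0.4269 -0.179 ] 0.0434
tiny [0.4664 0.1673] 0.0219
med [0.4551 0.0541] 0.0365
[[ 0.6496  0.2137]
 [ 0.6473  0.0969]
 [ 0.6456 -0.0177]
 [ 0.6436 -0.1326]]
[[0.00197027 0.11536791]
 [0.64649468 0.04007309]] [[ 0.64946585  0.21404772]
 [ 0.64748507  0.09806463]
 [ 0.64550429 -0.01791846]
 [ 0.64352351 -0.13390155]]
```

```bash
python3 -m jog '[0,0,0,0,0,-1,0.6, 0,0,0,0,0,-1,0.6, 0,0,0,0,0,-1,0.6, 0,0,0,0,0,-1,0.6, 0,0,0,0,0,-0.09,0.6, -1,-1,0,0,0,0,0.6, -1,-1,0,0,0,0,0.6, -1,-1,0,0,0,0,0.6]'
python3 -m jog '[-0.6,-1,0,0,0,0,0.6, -0.6,-1,0,0,0,0,0.6, -0.6,-1,0,0,0,0,0.6, -0.6,-1,0,0,0,0,0.6, -0.6,-1,0,0,0,0,0.6, -0.6,-1,0,0,0,0,0.6, -0.6,-1,0,0,0,0,0.6, -0.6,-1,0,0,0,0,0.6]'
python3 -m jog '[0,-1,0,0,0,0,0.6, 0,-1,0,0,0,0,0.6, 0,-1,0,0,0,0,0.6, 0,-1,0,0,0,0,0.6, 0,-1,0,0,0,0,0.6, 0,-1,0,0,0,0,0.6, 0,-1,0,0,0,0,0.6, 0,-1,0,0,0,0,0.6]'
python3 -m jog '[0,-1,0,0,0,0,0.6, 0,-1,0,0,0,0,0.6, 0,-1,0,0,0,0,0.6, 0,-1,0,0,0,0,0.6, 0,-0.13,0,0,0,0,0.6, 0,0,0,0,0,0,0.6]'
python3 - <<'E'
from h import *
s=readout.sense(); im=imaging.capture("wrist"); cv2.imwrite("pics/w1.png",im); np.save("w1.npy",s,allow_pickle=True)
print(s["ee_pos"],s["tcp_rot"].round(4),s["width"])
E
```

```text
time: 0.9
ee_pos: [0.2826, 0.4244, 0.248]
tcp_rot: [[-1.0, 0.001, -0.0], [0.001, 1.0, -0.0], [0.0, -0.0, -1.0]]
force: [0.3, 0.5, 0.4]
width: 0.0512
gripper_force: 0.0
time: 1.7
ee_pos: [0.4266, 0.184, 0.2482]
tcp_rot: [[-1.0, 0.003, -0.0], [0.003, 1.0, 0.0], [0.0, 0.0, -1.0]]
force: [0.2, 0.3, -0.0]
width: 0.0511
gripper_force: 0.0
time: 2.5
ee_pos: [0.4259, -0.0558, 0.2482]
tcp_rot: [[-1.0, 0.002, -0.0], [0.002, 1.0, 0.0], [0.0, 0.0, -1.0]]
force: [1.5, 0.8, -0.5]
width: 0.0511
gripper_force: 0.0
time: 3.1
ee_pos: [0.426, -0.179, 0.2479]
tcp_rot: [[-1.0, 0.003, -0.001], [0.003, 1.0, 0.001], [0.001, 0.001, -1.0]]
force: [-0.3, -0.1, -0.3]
width: 0.0514
gripper_force: 0.0
[ 0.42596606 -0.17903812  0.2479438 ] [[-1.0e+00  3.3e-03 -7.0e-04]
 [ 3.3e-03  1.0e+00  6.0e-04]
 [ 7.0e-04  6.0e-04 -1.0e+00]] 0.05144327719454252
```

View pics/w1.png

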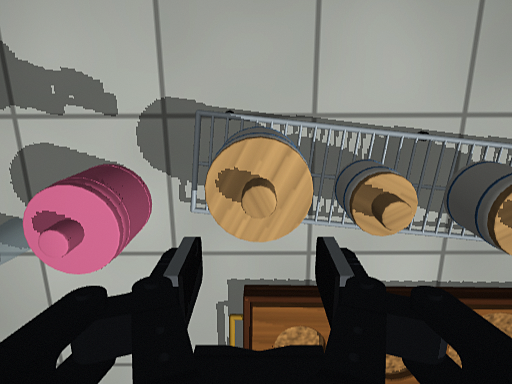

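Wrist view: large lid centred near (259,189), with its knob at (259,198). The small canister is to the right at (385,203), and pink is clear on the left.

```bash
cat >> h.py <<'E'
def lid(im,C,z,seed):
    m=cv2.inRange(cv2.cvtColor(im,cv2.COLOR_BGR2HSV),(8,60,50),(25,255,255))
    m=cv2.morphologyEx(m,cv2.MORPH_OPEN,np.ones((3,3)))
    cs,_=cv2.findContours(m,cv2.RETR_EXTERNAL,cv2.CHAIN_APPROX_NONE)
    c=max(cs,key=lambda c:cv2.pointPolygonTest(c,seed,True))
    q,r=cv2.minEnclosingCircle(cast(c[:,0],C,z).astype(np.float32)); return np.round(q,4),round(r,4)
E
python3 - <<'E'
from h import *
s=np.load("w1.npy",allow_pickle=True).item(); im=cv2.imread("pics/w1.png"); C=cam("wrist",s)
print(lid(im,C,.118,(240,170)),lid(im,C,.094,(375,205)))
print("knob top",cast((261,202),C,.146))
E
```

```text
(array([ 0.4272, -0.1805]), 0.0429) (array([ 0.4459, -0.0722]), 0.0304)
knob top [[ 0.42740101 -0.1786186 ]]
```

```bash
python3 -m jog '[-0.04,-0.03,1,0,0,0,0.6, 0,0,1,0,0,0,0.6, 0,0,1,0,0,0,0.6, 0,0,0.4,0,0,0,0.6, 0,0,0.23,0,0,0,0.6, 0,0,0,0,0,0,0.6]'
python3 -m jog '[0,0,0,0,0,0,0, 0,0,0,0,0,0,0, 0,0,0,0,0,0,0, 0,0,0,0,0,0,0, 0,0,0,0,0,0,0, 0,0,0,0,0,0,0]'
python3 -m jog '[0,0,-0.3,0,0,0,0, 0,0,-0.5,0,0,0,0, 0,0,-0.5,0,0,0,0, 0,0,-0.5,0,0,0,0, 0,0,-0.5,0,0,0,0, 0,0,0,0,0,0,0]'
```

```text
time: 3.75
ee_pos: [0.4272, -0.1784, 0.1391]
tcp_rot: [[-1.0, -0.001, -0.001], [-0.001, 1.0, 0.001], [0.001, 0.001, -1.0]]
force: [0.1, -0.2, -0.0]
width: 0.0514
gripper_force: 0.0
time: 4.35
ee_pos: [0.4279, -0.1793, 0.1405]
tcp_rot: [[-1.0, -0.0, 0.002], [-0.0, 1.0, -0.0], [-0.002, -0.0, -1.0]]
force: [-0.4, 3.5, 6.5]
width: 0.0239
gripper_force: 58.6
time: 4.95
ee_pos: [0.428, -0.1799, 0.2103]
tcp_rot: [[-1.0, 0.0, 0.002], [0.0, 1.0, -0.002], [-0.002, -0.002, -1.0]]
force: [0.3, -0.2, -4.0]
width: 0.0241
gripper_force: 59.6
```

```bash
python3 -m jog '[-0.5,0,0,0,0,0,0, -0.8,0,0,0,0,0,0, -0.8,0,0,0,0,0,0, -0.8,0.2,0,0,0,0,0, -0.8,0.6,0,0,0,0,0, -0.8,0.8,0,0,0,0,0, -0.8,0.8,0,0,0,0,0, -0.8,0.8,0,0,0,0,0]'
python3 -m jog '[-0.75,0.9,0,0,0,0,0, -0.5,0.9,0,0,0,0,0, 0,0.9,0,0,0,0,0, 0,0.9,0,0,0,0,0, 0,0.9,0,0,0,0,0, 0,0.75,0,0,0,0,0, 0,0.5,0,0,0,0,0, 0,0.3,0,0,0,0,0]'
python3 -m jog '[0,0,0.5,0,0,0,0, 0,0,0.5,0,0,0,0, 0,0,0.3,0,0,0,0, 0,0,0,0,0,0,0, 0,0,0,0,0,0,0]'
python3 - <<'E'
from h import *
s=readout.sense();print(s["ee_pos"])
im=imaging.capture("wrist"); cv2.imwrite("pics/w2.png",im); np.save("w2.npy",s,allow_pickle=True)
E
```

```text
time: 5.75
ee_pos: [0.6117, -0.0821, 0.2068]
tcp_rot: [[-1.0, 0.0, -0.002], [0.0, 1.0, 0.001], [0.002, 0.001, -1.0]]
force: [1.2, -0.7, -3.5]
width: 0.0238
gripper_force: 59.4
time: 6.55
ee_pos: [0.6479, 0.0995, 0.2073]
tcp_rot: [[-1.0, -0.001, -0.001], [-0.001, 1.0, -0.0], [0.001, -0.0, -1.0]]
force: [-0.1, -0.2, -4.5]
width: 0.0238
gripper_force: 59.5
time: 7.05
ee_pos: [0.6481, 0.0977, 0.1696]
tcp_rot: [[-1.0, 0.001, 0.0], [0.001, 1.0, -0.0], [-0.0, -0.0, -1.0]]
force: [-0.1, 0.9, -3.8]
width: 0.0239
gripper_force: 59.4
[0.6480807  0.09772171 0.16957536]
```

View pics/w2.png

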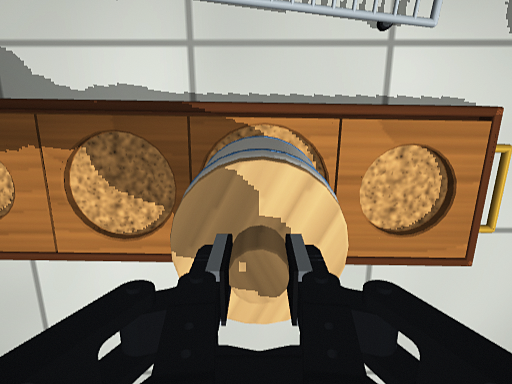

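The large canister is held upright over its recess. The medium recess rim spans x 64–176, y 130–237, and the small one x 360–456, y 143–236.

```bash
python3 - <<'E'
from h import *
s=np.load("w2.npy",allow_pickle=True).item(); C=cam("wrist",s)
def c(l,r,t,b): 
    cx,cy=(l+r)/2,(t+b)/2
    P=cast([(l,cy),(r,cy),(cx,t),(cx,b)],C,.032); print(P.round(4).tolist(), P[:2].mean(0)[1],P[2:].mean(0)[0])
c(64,176,130,237); c(360,456,143,236)
E
```

```text
[[0.6451, -0.0597], [0.6451, 0.0301], [0.6027, -0.0101], [0.6913, -0.0199]] -0.014798096181966529 0.6470042109495633
[[0.65, 0.1781], [0.65, 0.2553], [0.6127, 0.2123], [0.6903, 0.2215]] 0.21669634058358317 0.6514791395339667
```

```bash
python3 -m jog '[0,0.06,0.3,0,0,0,0, 0,0,0.3,0,0,0,0, 0,0,0.2,0,0,0,0, 0,0,0.1,0,0,0,0, 0,0,0,0,0,0,0]'
python3 -m jog '[0,0,0.06,0,0,0,0, 0,0,0.05,0,0,0,0, 0,0,0,0,0,0,0]'
```

```text
time: 7.6
ee_pos: [0.6476, 0.0999, 0.1417]
tcp_rot: [[-1.0, -0.0, -0.001], [-0.0, 1.0, -0.0], [0.001, -0.0, -1.0]]
force: [0.5, -0.1, -4.6]
width: 0.024
gripper_force: 59.5
time: 7.9
ee_pos: [0.6478, 0.0999, 0.1391]
tcp_rot: [[-1.0, -0.0, -0.0], [-0.0, 1.0, -0.0], [0.0, -0.0, -1.0]]
force: [0.4, 0.3, -4.7]
width: 0.0239
gripper_force: 59.5
```

```bash
python3 -m jog '[0,0,0.03,0,0,0,0, 0,0,0.03,0,0,0,0, 0,0,0,0,0,0,0]'
```

```text
time: 8.2
ee_pos: [0.6481, 0.1002, 0.1386]
tcp_rot: [[-1.0, -0.0, 0.002], [-0.0, 1.0, 0.0], [-0.002, 0.0, -1.0]]
force: [-1.9, 1.1, 4.4]
width: 0.0241
gripper_force: 60.7
```

```bash
python3 -m jog '[0,0,0,0,0,0,0.6, 0,0,0,0,0,0,0.6, 0,0,0,0,0,0,0.6, 0,0,-0.5,0,0,0,0.6, 0,0,-1,0,0,0,0.6, 0,0,-1,0,0,0,0.6, 0,0,-1,0,0,0,0.6, 0.5,0,-0.2,0,0,0,0.6]'
python3 -m jog '[1,-0.5,0,0,0,0,0.6, 1,-0.5,0,0,0,0,0.6, 1,-0.53,0,0,0,0,0.6, 1,0,0,0,0,0,0.6, 1,0,0,0,0,0,0.6, 0.93,0,0,0,0,0,0.6, 0,0,0,0,0,0,0.6]'
python3 - <<'E'
from h import *
s=readout.sense();print(s["ee_pos"],s["width"])
im=imaging.capture("wrist"); cv2.imwrite("pics/w3.png",im); np.save("w3.npy",s,allow_pickle=True)
cv2.imwrite("pics/t3.png",imaging.capture("top"))
C=cam("wrist",s); print(lid(im,C,.106,(248,175)))
E
```

```text
time: 9.0
ee_pos: [0.6347, 0.0997, 0.2514]
tcp_rot: [[-1.0, 0.0, 0.005], [0.0, 1.0, 0.0], [-0.005, 0.0, -1.0]]
force: [-0.3, 0.3, -0.1]
width: 0.051
gripper_force: 0.0
time: 9.7
ee_pos: [0.4523, 0.0541, 0.249]
tcp_rot: [[-1.0, -0.0, 0.0], [-0.0, 1.0, -0.0], [-0.0, -0.0, -1.0]]
force: [-0.6, -0.6, -0.0]
width: 0.0511
gripper_force: 0.0
[0.45225883 0.05412159 0.24902014] 0.05114434998127275
(array([0.4554, 0.0533]), 0.0362)
```

View pics/w3.png

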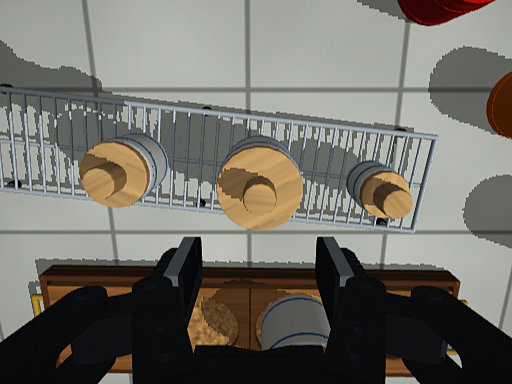

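Medium lid is centred at (260,189), and the large canister is seated in its recess at the bottom.

```bash
python3 -m jog '[-0.1,0,1,0,0,0,0.6, 0,0,1,0,0,0,0.6, 0,0,1,0,0,0,0.6, 0,0,0.6,0,0,0,0.6, 0,0,0.42,0,0,0,0.6, 0,0,0,0,0,0,0.6]'
python3 -m jog '[0,0,0,0,0,0,0, 0,0,0,0,0,0,0, 0,0,0,0,0,0,0, 0,0,0,0,0,0,0, 0,0,0,0,0,0,0]'
python3 -m jog '[0,0,-0.3,0,0,0,0, 0,0,-0.5,0,0,0,0, 0,0,-0.5,0,0,0,0, 0,0,-0.5,0,0,0,0, 0,0,-0.5,0,0,0,0, 0,0,0,0,0,0,0]'
```

```text
time: 10.4
ee_pos: [0.4581, 0.0539, 0.1259]
tcp_rot: [[-1.0, -0.0, -0.003], [-0.0, 1.0, 0.0], [0.003, 0.0, -1.0]]
force: [-1.2, -0.7, 0.0]
width: 0.0512
gripper_force: 0.0
time: 10.9
ee_pos: [0.4587, 0.0541, 0.1285]
tcp_rot: [[-1.0, -0.0, 0.002], [-0.0, 1.0, 0.0], [-0.002, 0.0, -1.0]]
force: [1.8, 1.4, 6.5]
width: 0.0238
gripper_force: 59.1
time: 11.5
ee_pos: [0.4584, 0.0539, 0.1984]
tcp_rot: [[-1.0, -0.0, 0.002], [-0.0, 1.0, -0.0], [-0.002, -0.0, -1.0]]
force: [0.8, 0.4, -2.4]
width: 0.0242
gripper_force: 59.2
```

```bash
python3 -m jog '[-0.4,-0.2,0,0,0,0,0, -0.8,-0.3,0,0,0,0,0, -0.9,-0.3,0,0,0,0,0, -0.9,-0.3,0,0,0,0,0, -0.9,-0.3,0,0,0,0,0, -0.9,-0.34,0,0,0,0,0, -0.9,-0.3,0,0,0,0,0, -0.66,-0.3,0,0,0,0,0]'
python3 -m jog '[0,0,0.3,0,0,0,0, 0,0,0.5,0,0,0,0, 0,0,0.5,0,0,0,0, 0,0,0,0,0,0,0, 0,0,0,0,0,0,0]'
python3 - <<'E'
from h import *
s=readout.sense();print(s["ee_pos"])
im=imaging.capture("wrist"); cv2.imwrite("pics/w4.png",im); np.save("w4.npy",s,allow_pickle=True)
E
```

```text
time: 12.3
ee_pos: [0.6505, -0.0173, 0.1945]
tcp_rot: [[-1.0, 0.0, -0.002], [0.0, 1.0, 0.0], [0.002, 0.0, -1.0]]
force: [0.8, 0.1, -2.5]
width: 0.0244
gripper_force: 59.2
time: 12.8
ee_pos: [0.6484, -0.0162, 0.1569]
tcp_rot: [[-1.0, -0.0, -0.002], [-0.0, 1.0, 0.0], [0.002, 0.0, -1.0]]
force: [0.1, -0.2, -2.1]
width: 0.0242
gripper_force: 59.2
[ 0.64835508 -0.01623054  0.15690255]
```

View pics/w4.png

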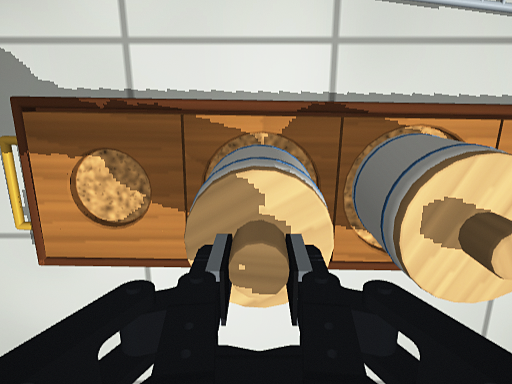

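The medium canister looks centred over its recess (rim x 206–317). The tiny recess rim spans x 70–152, y 147–225.

```bash
python3 -m jog '[0,0,0.3,0,0,0,0, 0,0,0.3,0,0,0,0, 0,0,0.2,0,0,0,0, 0,0,0.12,0,0,0,0, 0,0,0.04,0,0,0,0, 0,0,0,0,0,0,0]'
python3 - <<'E'
from h import *
s=np.load("w4.npy",allow_pickle=True).item(); C=cam("wrist",s)
P=cast([(70,186),(152,186),(111,147),(111,225),(206,170),(317,170)],C,.032); print(P.round(4).tolist(), P[:2].mean(0)[1],P[2:4].mean(0)[0],P[4:].mean(0)[1])
E
```

```text
time: 13.45
ee_pos: [0.6488, -0.0162, 0.1288]
tcp_rot: [[-1.0, -0.0, -0.0], [-0.0, 1.0, -0.0], [0.0, -0.0, -1.0]]
force: [-0.3, 0.8, -3.9]
width: 0.0242
gripper_force: 59.2
[[0.644, -0.1618], [0.644, -0.0991], [0.6142, -0.127], [0.6758, -0.1341], [0.6315, -0.0573], [0.6314, 0.0265]] -0.13045097252034618 0.6449731890722743 -0.015360286454682239
```

```bash
python3 -m jog '[0,0,0.04,0,0,0,0, 0,0,0.04,0,0,0,0, 0,0,0.03,0,0,0,0, 0,0,0,0,0,0,0]'
```

```text
time: 13.85
ee_pos: [0.6491, -0.0161, 0.1265]
tcp_rot: [[-1.0, -0.0, 0.001], [-0.0, 1.0, -0.0], [-0.001, -0.0, -1.0]]
force: [-0.9, 1.0, 5.3]
width: 0.0236
gripper_force: 60.1
```

```bash
python3 -m jog '[0,0,0,0,0,0,0.6, 0,0,0,0,0,0,0.6, 0,0,0,0,0,0,0.6, 0,0,-0.5,0,0,0,0.6, 0,0,-1,0,0,0,0.6, 0,0,-1,0,0,0,0.6, 0,0,-1,0,0,0,0.6, 0.5,0,-0.6,0,0,0,0.6]'
python3 -m jog '[1,-0.5,0,0,0,0,0.6, 1,-0.5,0,0,0,0,0.6, 1,-0.5,0,0,0,0,0.6, 1,-0.35,0,0,0,0,0.6, 1,0,0,0,0,0,0.6, 0.8,0,0,0,0,0,0.6, 0.47,0,0,0,0,0,0.6, 0,0,0,0,0,0,0.6]'
python3 -m jog '[0,0,0,0,0,0,0.6, 0,0,0,0,0,0,0.6]'
python3 - <<'E'
from h import *
s=readout.sense();print(s["ee_pos"],s["width"])
im=imaging.capture("wrist"); cv2.imwrite("pics/w5.png",im); np.save("w5.npy",s,allow_pickle=True)
C=cam("wrist",s); print(lid(im,C,.094,(248,175)))
E
```

```text
time: 14.65
ee_pos: [0.635, -0.0164, 0.2504]
tcp_rot: [[-1.0, -0.0, 0.002], [-0.0, 1.0, -0.0], [-0.002, -0.0, -1.0]]
force: [-0.2, 0.0, 0.4]
width: 0.0512
gripper_force: 0.0
time: 15.45
ee_pos: [0.4446, -0.0717, 0.2491]
tcp_rot: [[-1.0, 0.0, 0.001], [0.0, 1.0, -0.0], [-0.001, -0.0, -1.0]]
force: [0.4, 0.8, -0.3]
width: 0.0516
gripper_force: 0.0
time: 15.65
ee_pos: [0.4466, -0.0718, 0.2485]
tcp_rot: [[-1.0, -0.0, 0.0], [-0.0, 1.0, 0.0], [-0.0, 0.0, -1.0]]
force: [1.0, 0.1, -0.2]
width: 0.051
gripper_force: 0.0
[ 0.44663769 -0.07183876  0.24845763] 0.051041534994065704
(array([ 0.4461, -0.0713]), 0.029)
```

View pics/w5.png

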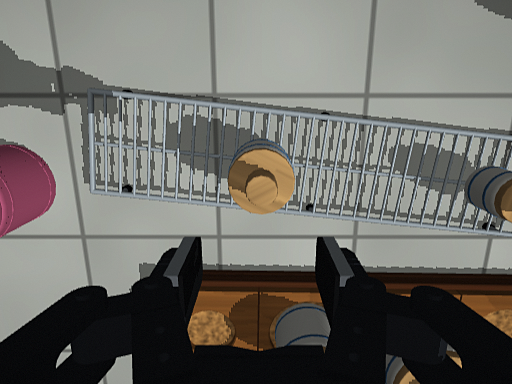

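The small canister is directly under the gripper (262,180).

```bash
python3 -m jog '[0,0.02,1,0,0,0,0.6, 0,0,1,0,0,0,0.6, 0,0,1,0,0,0,0.6, 0,0,0.8,0,0,0,0.6, 0,0,0.4,0,0,0,0.6, 0,0,0.2,0,0,0,0.6, 0,0,0,0,0,0,0.6]'
python3 -m jog '[0,0,0,0,0,0,0, 0,0,0,0,0,0,0, 0,0,0,0,0,0,0, 0,0,0,0,0,0,0, 0,0,0,0,0,0,0]'
python3 -m jog '[0,0,-0.3,0,0,0,0, 0,0,-0.6,0,0,0,0, 0,0,-0.8,0,0,0,0, 0,0,-0.9,0,0,0,0, 0,0,-0.9,0,0,0,0, 0,0,-0.9,0,0,0,0, 0,0,-0.6,0,0,0,0, 0,0,0,0,0,0,0]'
```

```text
time: 16.4
ee_pos: [0.4458, -0.071, 0.1159]
tcp_rot: [[-1.0, -0.0, -0.001], [-0.0, 1.0, 0.001], [0.001, 0.001, -1.0]]
force: [0.1, 0.5, 0.7]
width: 0.0511
gripper_force: 0.0
time: 16.9
ee_pos: [0.4463, -0.0711, 0.1175]
tcp_rot: [[-1.0, -0.0, 0.002], [-0.0, 1.0, -0.0], [-0.002, -0.0, -1.0]]
force: [-0.1, 3.2, 5.6]
width: 0.0241
gripper_force: 58.7
time: 17.7
ee_pos: [0.4463, -0.0715, 0.269]
tcp_rot: [[-1.0, -0.0, 0.004], [-0.0, 1.0, -0.002], [-0.004, -0.002, -1.0]]
force: [1.0, -0.8, -3.7]
width: 0.0239
gripper_force: 59.1
```

```bash
python3 -m jog '[-0.3,0.4,0,0,0,0,0, -0.6,0.8,0,0,0,0,0, -0.7,1,0,0,0,0,0, -0.7,1,0,0,0,0,0, -0.7,1,0,0,0,0,0, -0.7,1,0,0,0,0,0, -0.7,1,0,0,0,0,0, -0.7,1,0,0,0,0,0]'
python3 -m jog '[-0.7,1,0,0,0,0,0, -0.6,0.8,0,0,0,0,0, -0.4,0.56,0,0,0,0,0, 0,0,0,0,0,0,0, 0,0,0,0,0,0,0]'
python3 -m jog '[0,0,0.5,0,0,0,0, 0,0,0.8,0,0,0,0, 0,0,0.8,0,0,0,0, 0,0,0.8,0,0,0,0, 0,0,0.6,0,0,0,0, 0,0,0.3,0,0,0,0, 0,0,0,0,0,0,0]'
python3 - <<'E'
from h import *
s=readout.sense();print(s["ee_pos"])
im=imaging.capture("wrist"); cv2.imwrite("pics/w6.png",im); np.save("w6.npy",s,allow_pickle=True)
E
```

```text
time: 18.5
ee_pos: [0.5989, 0.1461, 0.2651]
tcp_rot: [[-1.0, -0.0, -0.002], [-0.0, 1.0, -0.001], [0.002, -0.001, -1.0]]
force: [1.2, -0.5, -2.1]
width: 0.0237
gripper_force: 59.2
time: 19.0
ee_pos: [0.6493, 0.2157, 0.2648]
tcp_rot: [[-1.0, -0.001, -0.003], [-0.001, 1.0, -0.001], [0.003, -0.001, -1.0]]
force: [0.1, -0.1, -2.5]
width: 0.0241
gripper_force: 59.3
time: 19.7
ee_pos: [0.6488, 0.2148, 0.1516]
tcp_rot: [[-1.0, 0.001, -0.002], [0.001, 1.0, -0.001], [0.002, -0.001, -1.0]]
force: [-0.2, 0.1, -2.6]
width: 0.0237
gripper_force: 59.3
[0.64876534 0.21476394 0.15155644]
```

View pics/w6.png

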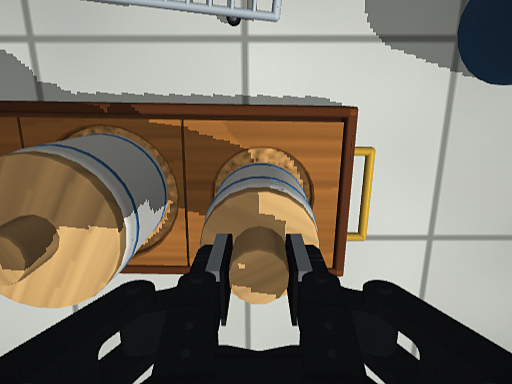

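The small canister is over its recess (rim x 215–313, near edge y 147), and the body is centred at about 262.

```bash
python3 - <<'E'
from h import *
s=np.load("w6.npy",allow_pickle=True).item(); C=cam("wrist",s)
print(cast([(264,147)],C,.032)+[.038,0],cast([(215,185),(313,185)],C,.032).mean(0))
E
python3 -m jog '[0,0,0.3,0,0,0,0, 0,0,0.3,0,0,0,0, 0,0,0.3,0,0,0,0, 0,0,0.15,0,0,0,0, 0,0,0.05,0,0,0,0, 0,0,0,0,0,0,0]'
```

```text
[[0.65170509 0.2172848 ]] [0.64212516 0.21739367]
time: 20.35
ee_pos: [0.6496, 0.2157, 0.1193]
tcp_rot: [[-1.0, -0.0, -0.0], [-0.0, 1.0, -0.0], [0.0, -0.0, -1.0]]
force: [0.1, 0.6, -2.2]
width: 0.0239
gripper_force: 59.3
```

```bash
python3 -m jog '[0,0.02,0.05,0,0,0,0, 0,0.02,0.05,0,0,0,0, 0,0,0.03,0,0,0,0, 0,0,0.02,0,0,0,0, 0,0,0,0,0,0,0]'
```

```text
time: 20.85
ee_pos: [0.6498, 0.2171, 0.1156]
tcp_rot: [[-1.0, -0.0, 0.001], [-0.0, 1.0, 0.0], [-0.001, 0.0, -1.0]]
force: [-0.0, 1.1, 0.1]
width: 0.0241
gripper_force: 59.8
```

```bash
python3 -m jog '[0,0,0.02,0,0,0,0, 0,0,0,0,0,0,0]'
python3 -m jog '[0,0,0,0,0,0,0.6, 0,0,0,0,0,0,0.6, 0,0,0,0,0,0,0.6, 0,0,-0.5,0,0,0,0.6, 0,0,-1,0,0,0,0.6, 0,0,-1,0,0,0,0.6, 0,0,-1,0,0,0,0.6, 0,0,-1,0,0,0,0.6]'
python3 -m jog '[1,-0.5,0,0,0,0,0.6, 1,-0.5,0,0,0,0,0.6, 1,-0.5,0,0,0,0,0.6, 1,-0.15,0,0,0,0,0.6, 1,0,0,0,0,0,0.6, 0.8,0,0,0,0,0,0.6, 0.32,0,0,0,0,0,0.6, 0,0,0,0,0,0,0.6]'
python3 -m jog '[0,0,0,0,0,0,0.6, 0,0,0,0,0,0,0.6]'
python3 - <<'E'
from h import *
s=readout.sense();print(s["ee_pos"],s["width"])
im=imaging.capture("wrist"); cv2.imwrite("pics/w7.png",im); np.save("w7.npy",s,allow_pickle=True)
C=cam("wrist",s); print(lid(im,C,.082,(250,180)))
E
```

```text
time: 21.05
ee_pos: [0.65, 0.2172, 0.1155]
tcp_rot: [[-1.0, -0.0, 0.002], [-0.0, 1.0, 0.001], [-0.002, 0.001, -1.0]]
force: [-1.4, 2.6, 4.7]
width: 0.024
gripper_force: 60.3
time: 21.85
ee_pos: [0.6495, 0.2168, 0.2506]
tcp_rot: [[-1.0, -0.0, -0.0], [-0.0, 1.0, -0.0], [0.0, -0.0, -1.0]]
force: [0.1, 0.1, 0.1]
width: 0.0512
gripper_force: 0.0
time: 22.65
ee_pos: [0.4655, 0.1674, 0.2501]
tcp_rot: [[-1.0, -0.0, 0.001], [-0.0, 1.0, 0.0], [-0.001, 0.0, -1.0]]
force: [-0.1, 0.1, -1.0]
width: 0.0511
gripper_force: 0.0
time: 22.85
ee_pos: [0.4671, 0.1674, 0.2492]
tcp_rot: [[-1.0, 0.0, -0.0], [0.0, 1.0, -0.0], [0.0, -0.0, -1.0]]
force: [0.7, -0.4, -0.0]
width: 0.0513
gripper_force: 0.0
[0.46710848 0.16739773 0.24921417] 0.05125175604482177
(array([0.4669, 0.1667]), 0.0222)
```

View pics/w7.png

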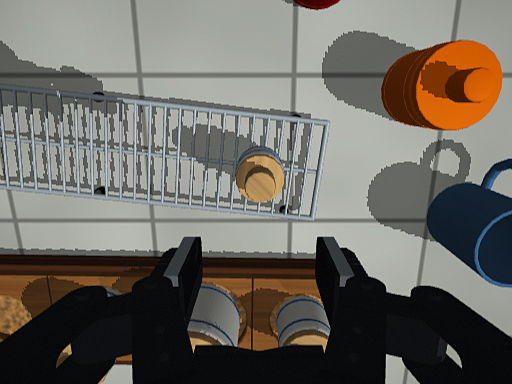

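The tiny canister is directly under the gripper (260,177), with mug and orange look-alike clear to the right.

```bash
python3 -m jog '[0,-0.02,1,0,0,0,0.6, 0,0,1,0,0,0,0.6, 0,0,1,0,0,0,0.6, 0,0,1,0,0,0,0.6, 0,0,0.5,0,0,0,0.6, 0,0,0.32,0,0,0,0.6, 0,0,0,0,0,0,0.6]'
python3 -m jog '[0,0,0,0,0,0,0, 0,0,0,0,0,0,0, 0,0,0,0,0,0,0, 0,0,0,0,0,0,0, 0,0,0,0,0,0,0]'
python3 -m jog '[0,0,-0.3,0,0,0,0, 0,0,-0.6,0,0,0,0, 0,0,-0.8,0,0,0,0, 0,0,-0.9,0,0,0,0, 0,0,-0.9,0,0,0,0, 0,0,-0.9,0,0,0,0, 0,0,-0.6,0,0,0,0, 0,0,0,0,0,0,0]'
```

```text
time: 23.6
ee_pos: [0.466, 0.1667, 0.1037]
tcp_rot: [[-1.0, 0.0, -0.002], [0.0, 1.0, -0.0], [0.002, -0.0, -1.0]]
force: [-0.4, -0.3, -0.1]
width: 0.0511
gripper_force: 0.0
time: 24.1
ee_pos: [0.4667, 0.167, 0.1059]
tcp_rot: [[-1.0, -0.0, 0.002], [-0.0, 1.0, 0.001], [-0.002, 0.001, -1.0]]
force: [0.8, 0.6, 6.3]
width: 0.0241
gripper_force: 58.8
time: 24.9
ee_pos: [0.4667, 0.1669, 0.2575]
tcp_rot: [[-1.0, -0.0, 0.004], [-0.0, 1.0, 0.001], [-0.004, 0.001, -1.0]]
force: [0.1, -0.0, -1.6]
width: 0.024
gripper_force: 58.9
```

```bash
python3 -m jog '[-0.2,-0.4,0,0,0,0,0, -0.5,-0.8,0,0,0,0,0, -0.6,-1,0,0,0,0,0, -0.6,-1,0,0,0,0,0, -0.6,-1,0,0,0,0,0, -0.6,-1,0,0,0,0,0, -0.6,-1,0,0,0,0,0, -0.6,-1,0,0,0,0,0]'
python3 -m jog '[-0.6,-1,0,0,0,0,0, -0.6,-0.8,0,0,0,0,0, -0.42,-0.6,0,0,0,0,0, 0,-0.35,0,0,0,0,0, 0,0,0,0,0,0,0, 0,0,0,0,0,0,0]'
python3 -m jog '[0,0,0.5,0,0,0,0, 0,0,0.8,0,0,0,0, 0,0,0.8,0,0,0,0, 0,0,0.8,0,0,0,0, 0,0,0.6,0,0,0,0, 0,0,0.3,0,0,0,0, 0,0,0,0,0,0,0, 0,0,0,0,0,0,0]'
python3 - <<'E'
from h import *
s=readout.sense();print(s["ee_pos"])
im=imaging.capture("wrist"); cv2.imwrite("pics/w8.png",im); np.save("w8.npy",s,allow_pickle=True)
E
```

```text
time: 25.7
ee_pos: [0.5951, -0.0514, 0.2532]
tcp_rot: [[-1.0, 0.0, -0.003], [0.0, 1.0, 0.0], [0.003, 0.0, -1.0]]
force: [0.2, 0.3, -1.0]
width: 0.0239
gripper_force: 59.0
time: 26.3
ee_pos: [0.6429, -0.1315, 0.2544]
tcp_rot: [[-1.0, 0.0, -0.001], [0.0, 1.0, 0.001], [0.001, 0.001, -1.0]]
force: [0.1, -0.1, -2.1]
width: 0.0239
gripper_force: 59.1
time: 27.1
ee_pos: [0.6439, -0.1313, 0.142]
tcp_rot: [[-1.0, -0.001, 0.001], [-0.001, 1.0, -0.0], [-0.001, -0.0, -1.0]]
force: [0.5, 0.5, -2.3]
width: 0.024
gripper_force: 59.1
[ 0.64387979 -0.13131465  0.14196525]
```

View pics/w8.png

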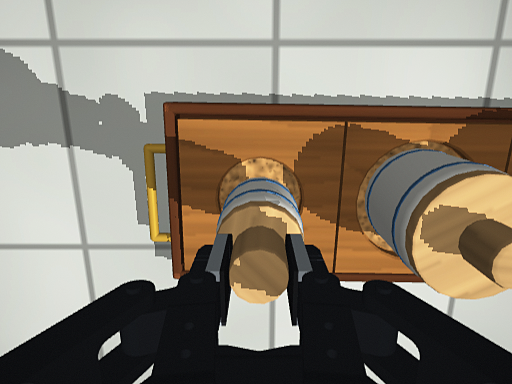

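The tiny canister is centred over its recess (rim x 217–302), and the medium one sits in its own.

```bash
python3 -m jog '[0,0,0.3,0,0,0,0, 0,0,0.3,0,0,0,0, 0,0,0.3,0,0,0,0, 0,0,0.18,0,0,0,0, 0,0,0.05,0,0,0,0, 0,0,0,0,0,0,0, 0,0,0,0,0,0,0]'
```

```text
time: 27.85
ee_pos: [0.6438, -0.1317, 0.1072]
tcp_rot: [[-1.0, -0.0, 0.0], [-0.0, 1.0, -0.0], [-0.0, -0.0, -1.0]]
force: [-0.8, 0.9, -1.7]
width: 0.024
gripper_force: 59.1
```

```bash
python3 -m jog '[0,0,0.05,0,0,0,0, 0,0,0.04,0,0,0,0, 0,0,0.03,0,0,0,0, 0,0,0.02,0,0,0,0, 0,0,0,0,0,0,0]'
```

```text
time: 28.35
ee_pos: [0.6441, -0.1317, 0.104]
tcp_rot: [[-1.0, -0.0, 0.002], [-0.0, 1.0, -0.0], [-0.002, -0.0, -1.0]]
force: [-1.1, 0.6, 5.8]
width: 0.0241
gripper_force: 60.0
```

Seated. Release, rise, back off and check.

```bash
python3 -m jog '[0,0,0,0,0,0,0.6, 0,0,0,0,0,0,0.6, 0,0,0,0,0,0,0.6, 0,0,-0.5,0,0,0,0.6, 0,0,-1,0,0,0,0.6, 0,0,-1,0,0,0,0.6, 0,0,-1,0,0,0,0.6, 0,0,-1,0,0,0,0.6]'
python3 -m jog '[1,0,-0.5,0,0,0,0.6, 1,0,0,0,0,0,0.6, 1,0,0,0,0,0,0.6, 1,0,0,0,0,0,0.6, 1,0,0,0,0,0,0.6, 1,0,0,0,0,0,0.6, 1,0,0,0,0,0,0.6, 0,0,0,0,0,0,0.6]'
python3 - <<'E'
from h import *
a=imaging.capture("scene")[110:330,110:380]; b=imaging.capture("top")[100:260,90:360]
a=cv2.resize(a,(400,326)); b=cv2.resize(b,(400,237))
cv2.imwrite("pics/fin.png",np.vstack([a,b]))
E
```

```text
time: 29.15
ee_pos: [0.6436, -0.1317, 0.2389]
tcp_rot: [[-1.0, -0.0, -0.0], [-0.0, 1.0, -0.0], [0.0, -0.0, -1.0]]
force: [2.2, 0.4, 0.6]
width: 0.051
gripper_force: 0.0
time: 29.95
ee_pos: [0.4309, -0.1312, 0.2534]
tcp_rot: [[-1.0, 0.001, -0.0], [0.001, 1.0, -0.0], [0.0, -0.0, -1.0]]
force: [0.1, -0.1, 0.2]
width: 0.0516
gripper_force: 0.0
```

View pics/fin.png

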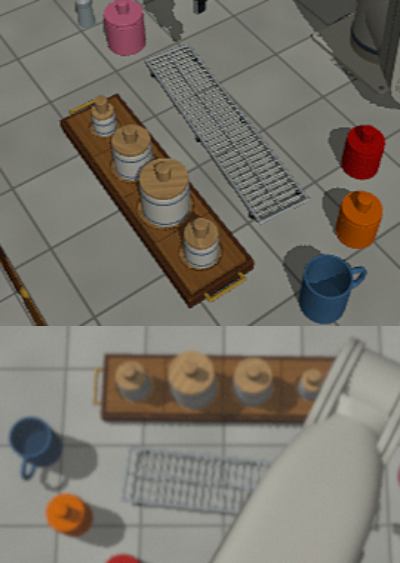

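All four canisters stand upright in their recesses (scene view: tiny, medium, large and small from the far end at the top to the near end). The rack is empty, and the mug and shaker are where they were.

```bash
python3 -c "
from bench import job_done
print(job_done())"
```

```text
the job is handed in; nothing more can be done
None
```

All four canisters are upright and fully down in their matching holders, the mug and salt shaker were left untouched, and I handed the job in at about 30 s of the 99 s limit.

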